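Stack the stepped lamp foot on its jig and start the timer

TASK

Clear the three painted offcuts off the stacking jig into the blue scrap tray, then thread all the drilled wooden layers lying on the bench (two to four of them) flat onto the jig's four posts, longest at the bottom and each next one shorter, and set the blue pressing weight over the posts on top. When the whole stack is down and let go, start the setting timer by pressing its long red bar switch down near the middle, so that both ends go down evenly, and let it come up again. Leave the glue bottle, the paper cup, the sanding block and the pencil where they are.

Things in the scene. Friction and masses are not known exactly. Their poses are not given: they have to be found in the camera images.
- jig: stacking jig, fixed: plywood baseboard 230 x 80 x 15 mm (from x = -90 to +140 mm) with a white raised rest 130 x 40 x 20 mm on it (top of the rest 35 mm above the bench) and four upright steel posts 8 mm thick that stand 64 mm above the rest (tops at 99 mm, tapered over the last 7 mm). Origin: on the bench under the middle of the four posts. Its x axis runs along the 230 mm length, y across, z up. The posts stand at x = +/-50 mm, y = +/-14 mm
- layer1_c (a point): drilled wooden layer, dark walnut-brown, 180 x 52 x 12 mm, about 126 g, the longest; it may be absent. The point is the centre, half-way up (6 mm above its underside). x along its length, y across the 52 mm width (grip it there), z up; it lies flat on the bench. Four square through holes 12 mm wide at x = +/-50 mm, y = +/-14 mm match the posts; it fits either end round
- layer2_c (a point): drilled wooden layer, reddish brown, 162 x 52 x 12 mm, about 113 g, number 2 by length; it may be absent. The point is the centre, half-way up (6 mm above its underside). x along its length, y across the 52 mm width (grip it there), z up; it lies flat on the bench. Four square through holes 12 mm wide at x = +/-50 mm, y = +/-14 mm match the posts; it fits either end round
- layer3_c (a point): drilled wooden layer, golden yellow, 144 x 52 x 12 mm, about 100 g, number 3 by length; it may be absent. The point is the centre, half-way up (6 mm above its underside). x along its length, y across the 52 mm width (grip it there), z up; it lies flat on the bench. Four square through holes 12 mm wide at x = +/-50 mm, y = +/-14 mm match the posts; it fits either end round
- layer4_c (a point): drilled wooden layer, pale cream, 126 x 52 x 12 mm, about 88 g, the shortest; it may be absent. The point is the centre, half-way up (6 mm above its underside). x along its length, y across the 52 mm width (grip it there), z up; it lies flat on the bench. Four square through holes 12 mm wide at x = +/-50 mm, y = +/-14 mm match the posts; it fits either end round
- weight_grip (a point): blue pressing weight, about 500 g: a plate 126 x 52 x 15 mm with the same four 12 mm square holes at x = +/-50 mm, y = +/-14 mm, and on its middle a black upright handle rib 60 mm long (along x), 14 mm thick (along y), 36 mm tall (15 to 51 mm above the underside). The point is the centre of the rib, 33 mm above the weight's underside
- offcut1_c (a point): red painted wooden offcut, 62 x 26 x 25 mm, 40 g, lying on the rest of the jig between the posts, along it at the start. The point is its centre; x along its length, y across the 26 mm width, z up
- offcut2_c (a point): orange painted wooden offcut, 62 x 26 x 25 mm, 40 g, lying on top of the red offcut at the start. The point is its centre; x along its length, y across the 26 mm width, z up
- offcut3_c (a point): green painted wooden offcut, 62 x 26 x 25 mm, 40 g, lying lengthwise on the free end of the baseboard (about x = +110 mm of the jig) at the start. The point is its centre; x along its length, y across the 26 mm width, z up
- tray: blue open scrap tray, fixed, 170 (its x) x 100 (its y) x 40 mm tall outside, walls and floor 5 mm. Origin: centre of the underside
- bar_top (a point): middle of the top face of the timer's red bar switch, 54 mm above the bench when up. The bar is 200 x 24 x 10 mm, x along its length, z up; it rides on two springs in a fixed grey housing 230 x 58 x 30 mm, and a white line marks its middle. Pressing well away from the middle makes it roll
- bar (a joint): how far the bar is pressed down, m: 0 up, 0.008 fully down (stop). About 1 N starts it and 6 N takes it fully down; it springs back when let go
- bar_roll (a joint): roll of the bar about the crosswise axis through its middle, rad: 0 when level, positive when its +x end is lower; stiffness 6 N m/rad
- glue: white bottle of wood glue with red cap, 56 mm across, 150 mm tall; not part of the job, to be left alone. Origin: on its underside
- papercup: brown paper cup, 74 mm across, 90 mm tall; not part of the job, to be left alone. Origin: on its underside
- sandblock: cork sanding block 100 x 60 x 30 mm; not part of the job, to be left alone. Origin: on its underside
- pencil: blue flat pencil 120 x 14 x 8 mm, lying between the timer and the jig; not part of the job, to be left alone. Origin: on its underside

How it is judged:
By the outcome, as a careful person would: the job done as asked, in the order asked, and still so for the second after the job is handed in, with the robot touching nothing.
Of layer1, layer2, layer3, layer4 only 2 to 4 are there at a start; the rules pass over those that are not, and their reading is None.
At some moment in a run one of layer1, layer2, layer3, layer4, weight may be knocked a few centimetres aside while the robot is not near it.
Once in a run the grip may slacken for a moment while it holds something.
It also fails if it takes over 210 s, if anything falls off the work surface, if the arm or the gripper's body presses on something with over 40 N, if the wrist force passes 120 N, or if a joint passes its speed limit or range.

ROBOT

A 6-joint arm with a two-finger parallel gripper is mounted at the origin on the work surface. World frame = base frame: x ahead of the robot, y to its left, z up, the work surface at z = 0. Lengths are in m, angles in degrees, forces in N, time in s.
With the tool pointing down it reaches from about 0.3 to 0.75 m from the base axis. Payload 8.5 kg.
Tool frame: the origin (TCP) lies at the very end of the fingers, on their centre line; the grasp point (between the pads) lies 19 mm behind it (env.tcp_to_grasp is the distance from the TCP to the grasp point, in m); z points along the fingers, y is the line along which they close (so a half turn about z gives the same grasp; the last joint's range is limited). The gripper opens to 85 mm and grips with 20 to 120 N. Pads are 22 mm wide; open, the fingers measure 114 mm over their backs; the gripper's body (76 mm by 85 mm) begins 54 mm behind the grasp point. The pads swing forward as they close: fully open they stand 13 mm farther back than shut.
Start: joints at [-81.549, 21.807, 74.336, -0, 83.858, -12.336], TCP at [0.195, -0.514, 0.231] pointing down, gripper open.
Joint ranges: [-178.18, 178.18], [-50.72, 133.34], [12.68, 142.11], [-81.47, 261.47], [9.98, 163.14], [-165.26, 165.26]. Speed limits (degrees/s): [136.94, 136.94, 180, 180, 180, 180].

INTERFACE

Orientations are given as a 3x3 rotation matrix whose columns are the frame's x, y, z axes.
In Python, from rig import status, get_image, env gives the robot as it stands.
- The arm moves only by the shell command python3 -m handwheel 'ROWS' [FORCE]. ROWS is text: rows parted by semicolons, each of 7 numbers parted by spaces: the shift along the world's x, y, z in cm, then the turn, a rotation vector about the world's x, y, z in degrees, then the opening, from 0 (shut) to 1 (fully open). In form: dx dy dz wx wy wz gripper; .... A call has 1 to 8 rows; each row is the pose to reach, as a shift and turn from the pose commanded when the call began; what a row does not reach only later rows make up. A row lasts 1/12 s, in which the tool goes at most 41.7 mm and 7.16 degrees, less where a joint would pass 70% of its speed; a pose out of reach is approached as far as the arm can. A call with a gripper value outside its range is refused whole. The fingers move at their own pace and stop on an object; FORCE is the grip in N (left out, the last holds). Time passes only in rows, so rows that repeat a pose let the fingers close. It gives the time, the measured TCP pose, the force, the opening and the grip force at its end, in the units of the state.
- status.observe(): the state, without advancing time (a new reading comes with each control period).
- get_image(name): name is "scene" or "top"; returns a dict with "color" (480x640x3 uint8, red, green, blue), "vertical_fov" (degrees; the focal length in pixels is half the picture's height over the tangent of half this angle, whatever the lens; pixels are square), "cx", "cy" (the principal point, pixels), "xyz" and "orientation" of the camera in the world. Camera axes: x right, y down, z forward; pixel columns grow to the right and rows downward; lengths in m; the calibration is good to about 2 mm. A picture is of the moment at which its call begins. There is no depth.
- env.close_job(): hands the job in; it is judged then, once.
The state is a dict: "time_s": time; "q": joint angles; "qvel": joint speeds; "joint_efforts": joint torques, N m; "position": TCP position; "tool_rot": TCP orientation; "ft_force": force on the tool from outside, world axes, zero at the start; "wrist_torque": the same for the moment, N m; "grip_width": finger opening in m; "gripper_force": force on a finger pad.
Only numpy, scipy, OpenCV 4.12 (cv2) and the standard library are available. Lean on these libraries where they do the work, as an engineer would, in place of code of your own. Each camera call takes 0.05 s, during which the arm holds its last target. There are 200 camera calls.

## Working session

There is one attempt and no reset: what is moved stays moved. The work goes in short steps, Python scripts to look and compute and a shell command to move; the robot and the scene stay as the last step left them, time stands still between calls to the robot, and variables do not carry over. Pictures are saved under pics/ and viewed, at most 14 in all, crops included, and the job is handed in when it is done.

```bash
ls; mkdir -p pics
python3 - <<'E'
from rig import status,get_image,env
import cv2
for n in("scene","top"):
    g=get_image(n);cv2.imwrite(f"pics/{n}0.png",g["color"][:,:,::-1]);print({k:v for k,v in g.items() if k!="color"})
s=status.observe();print(s);print(env.tcp_to_grasp)
E
```

```text
pics
{'vertical_fov': 44.41432723893957, 'cx': 314.45814291712, 'cy': 239.82413569292802, 'xyz': array([ 1.27892042, -0.64757043,  0.69833551]), 'orientation': array([[ 0.67357854,  0.42221941, -0.60664876],
       [ 0.73877287, -0.3596087 ,  0.56999669],
       [ 0.0225075 , -0.83211319, -0.55414895]])}
{'vertical_fov': 42.007829846793136, 'cx': 322.38474802654065, 'cy': 248.2848754908293, 'xyz': array([0.2894689 , 0.00553222, 1.39120608]), 'orientation': array([[-0.08394835, -0.97493929,  0.20602441],
       [-0.99645801,  0.08111466, -0.02217762],
       [ 0.00491023, -0.20715645, -0.97829551]])}
{'time_s': 0.1, 'q': array([-8.15504008e+01,  2.18381826e+01,  7.43790826e+01, -1.63206492e-04,
        8.38583839e+01, -1.23359780e+01]), 'qvel': array([ 0.15388259, -0.11132339, -0.15370215,  0.02542621,  0.09251548,
        0.06149917]), 'joint_efforts': array([ 4.40248463e-03, -4.49222946e+01, -2.31656456e+01, -1.19497331e-04,
        3.63604842e-03,  2.23902305e-05]), 'position': array([ 0.19513559, -0.51394138,  0.23077147]), 'tool_rot': array([[ 9.34914955e-01,  3.54871792e-01, -1.96809222e-04],
       [ 3.54871737e-01, -9.34914085e-01,  1.30557816e-03],
       [ 2.79313147e-04, -1.29044658e-03, -9.99999128e-01]]), 'ft_force': array([-0.09053605,  0.16638967, -0.15802937]), 'wrist_torque': array([ 0.00953315, -0.01671203, -0.06293335]), 'gripper_force': 0.0, 'grip_width': 0.08581167086800605}
0.0187
```

View pics/top0.png

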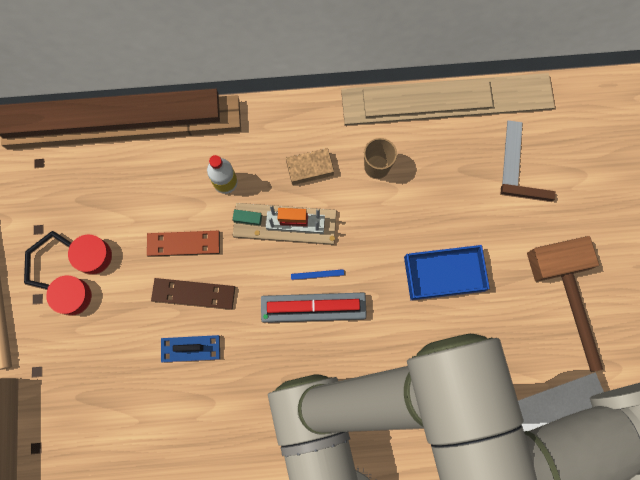

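View pics/scene0.png

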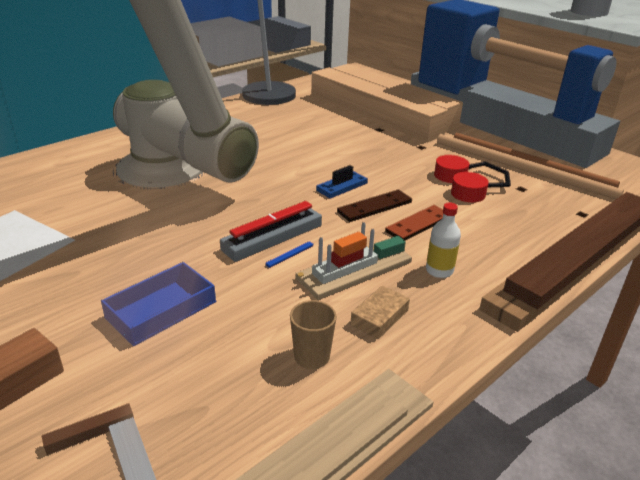

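The top view shows two layers: reddish at (183,243) and walnut at (194,293). The weight is at (190,348), the jig at (285,224), the tray at (447,272), the timer bar at (313,306) and the pencil at (318,274). I'll measure them by segmentation.

```bash
cat > h.py <<'E'
from rig import status,get_image,env
import cv2,numpy as np
def proj(g,uv,z):
    f=240/np.tan(np.radians(g["vertical_fov"]/2)); uv=np.atleast_2d(np.float64(uv))
    d=np.c_[(uv[:,0]-g["cx"])/f,(uv[:,1]-g["cy"])/f,np.ones(len(uv))]@g["orientation"].T
    return (g["xyz"]+d*((z-g["xyz"][2])/d[:,2])[:,None])[:,:2]
def pix(g,p):
    f=240/np.tan(np.radians(g["vertical_fov"]/2)); c=(np.atleast_2d(p)-g["xyz"])@g["orientation"]
    return c[:,:2]/c[:,2:]*f+[g["cx"],g["cy"]]
def rect(g,mask,z,name=""):
    cs,_=cv2.findContours(mask.astype(np.uint8),cv2.RETR_EXTERNAL,cv2.CHAIN_APPROX_NONE)
    if not cs: print(name,"none");return
    c=max(cs,key=cv2.contourArea); P=proj(g,c[:,0],z)
    (cx,cy),(w,h),a=cv2.minAreaRect((P*1000).astype(np.float32))
    if w<h: w,h,a=h,w,a+90
    a=(a+90)%180-90
    print(f"{name}: c=({cx:.1f},{cy:.1f}) {w:.0f}x{h:.0f} mm long axis {a:.1f} deg"); return cx,cy,a
def hsvbox(g,box,lo,hi):
    m=np.zeros((480,640),np.uint8);x0,y0,x1,y1=box
    H=cv2.cvtColor(g["color"],cv2.COLOR_RGB2HSV); r=cv2.inRange(H,lo,hi); m[y0:y1,x0:x1]=r[y0:y1,x0:x1]; return m
E
python3 - <<'E'
from h import *
g=get_image("top")
H=cv2.cvtColor(g["color"],cv2.COLOR_RGB2HSV)
for n,p in dict(l2=(165,242),l1=(180,293),w=(170,357),bench=(230,280),base=(310,237),rest=(282,228),green=(247,217),orange=(293,213),tray=(450,275),trim=(415,275),bar=(290,306),hous=(266,310)).items(): print(n,H[p[1],p[0]])
im=cv2.resize(g["color"][180:380,140:380],None,fx=3.3,fy=3,interpolation=cv2.INTER_CUBIC)
im=cv2.resize(g["color"][190:375,140:380],None,fx=3.2,fy=3.2,interpolation=cv2.INTER_CUBIC)
cv2.imwrite("pics/crop1.png",im[:,:,::-1])
E
```

```text
l2 [  8 160 171]
l1 [  8 115  93]
w [108 166 144]
bench [ 15 107 214]
base [ 17  87 193]
rest [ 45  13 115]
green [ 75 105 124]
orange [ 12 196 222]
tray [109 195 170]
trim [109 182  94]
bar [  1 192 209]
hous [172  29 131]
```

View pics/crop1.png

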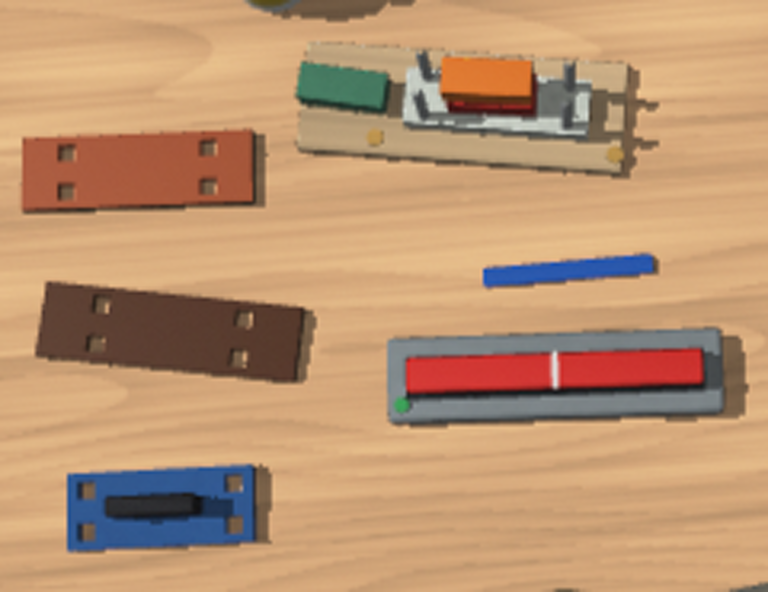

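The crop shows the holes in both layers and the weight clearly, and the jig's green offcut lies at its +x end (image left).

Run:
```python
from h import *
g=get_image("top")
l2=hsvbox(g,(140,225,228,260),(0,140,90),(13,255,255));rect(g,l2,.012,"l2")
l1=hsvbox(g,(145,270,245,315),(0,50,20),(14,255,125));rect(g,l1,.012,"l1")
w=hsvbox(g,(155,330,222,368),(100,120,60),(120,255,255));rect(g,w,.015,"w")
o=hsvbox(g,(270,200,315,225),(9,150,170),(16,255,255));rect(g,o,.085,"orange")
gr=hsvbox(g,(230,205,265,226),(65,60,60),(90,255,255));rect(g,gr,.040,"green")
b=hsvbox(g,(255,285,370,325),(0,150,120),(8,255,255))|hsvbox(g,(255,285,370,325),(170,150,120),(180,255,255));rect(g,b,.054,"bar")
t=hsvbox(g,(395,235,500,305),(100,120,30),(120,255,255));rect(g,t,.04,"tray")
k=lambda L:np.array([[x/3.2+140,y/3.2+190] for x,y in L])-.35
print("base",proj(g,k([(308,42),(628,64),(297,139),(625,162)]),.015).mean(0),proj(g,k([(308,42),(628,64),(297,139),(625,162)]),.015))
for n,L in dict(l2=[(66,153),(66,191),(208,148),(208,187)],l1=[(102,305),(96,344),(244,319),(239,358)],w=[(87,491),(87,532),(235,484),(236,525)]).items():
    P=proj(g,k(L),.006); v=P[:2].mean(0)-P[2:].mean(0); print(n,P.mean(0),np.linalg.norm(v),np.degrees(np.arctan2(v[1],v[0])))
P=proj(g,k([(421,54),(571,64)]),.099);print("back posts",P)
P=proj(g,k([(555,352),(555,388)]),.054);print("line",P)
```

```text
l2: c=(618.8,287.9) 161x52 mm long axis 87.5 deg
l1: c=(501.5,268.3) 184x53 mm long axis 79.2 deg
w: c=(381.7,280.8) 124x50 mm long axis 88.1 deg
orange: c=(646.7,36.0) 59x25 mm long axis 85.3 deg
green: c=(659.4,138.0) 60x28 mm long axis 77.4 deg
bar: c=(445.4,-44.9) 97x23 mm long axis 87.2 deg
tray: c=(499.3,-291.4) 175x102 mm long axis -88.0 deg
base [0.64862833 0.05419488] [[ 0.70154768  0.16227387]
 [ 0.66647992 -0.06394286]
 [ 0.63113562  0.17395361]
 [ 0.5953501  -0.05550511]]
l2 [0.62041647 0.2891235 ] 0.10038795775084303 87.11111003892255
l1 [0.50308857 0.27047348] 0.10005225726028172 79.59157370552082
w [0.38204997 0.28156036] 0.10136626061693767 87.87482136240496
back posts [[ 0.66182396  0.07782177]
 [ 0.6466184  -0.02169081]]
line [[0.46029592 0.00460314]
 [0.43617481 0.00656044]]
```

```bash
r="45.2 55 0 0 0 64.5 1"; python3 -m handwheel '24 29 0 0 0 40 1;24 29 0 0 0 40 1;24 29 0 0 0 40 1;24 29 0 0 0 40 1;24 29 0 0 0 40 1;24 29 0 0 0 40 1;24 29 0 0 0 40 1;24 29 0 0 0 40 1' 30; python3 -m handwheel '21.2 26 0 0 0 24.5 0.7;21.2 26 0 0 0 24.5 0.7;21.2 26 0 0 0 24.5 0.7;21.2 26 0 0 0 24.5 0.7;21.2 26 0 0 0 24.5 0.7;21.2 26 0 0 0 24.5 0.7;21.2 26 0 0 0 24.5 0.7;21.2 26 0 0 0 24.5 0.7'
```

```text
time_s: 0.87
position: [0.4086, -0.2555, 0.2314]
tool_rot: [[0.488, 0.873, 0.0], [0.873, -0.488, -0.0], [0.0, 0.0, -1.0]]
ft_force: [-0.1, -0.9, 0.7]
grip_width: 0.0853
gripper_force: 0.0
time_s: 1.53
position: [0.6192, 0.003, 0.2312]
tool_rot: [[0.082, 0.997, -0.0], [0.997, -0.082, -0.0], [-0.0, -0.0, -1.0]]
ft_force: [-0.7, -1.1, 0.7]
grip_width: 0.0598
gripper_force: 0.0
```

```bash
python3 -m handwheel '0 0 0 0 0 0 0.7;0 0 0 0 0 0 0.7;0 0 0 0 0 0 0.7'
```

```text
time_s: 1.78
position: [0.618, 0.0007, 0.231]
tool_rot: [[0.082, 0.997, -0.001], [0.997, -0.082, -0.0], [-0.0, -0.001, -1.0]]
ft_force: [-0.1, 0.0, 0.8]
grip_width: 0.0599
gripper_force: 0.0
```

```bash
python3 -m handwheel '2.9 3.5 0 0 0 0 0.7;2.9 3.5 -2 0 0 0 0.7;2.9 3.5 -6 0 0 0 0.7;2.9 3.5 -10 0 0 0 0.7;2.9 3.5 -14 0 0 0 0.7;2.9 3.5 -16.4 0 0 0 0.7;2.9 3.5 -16.4 0 0 0 0.7;2.9 3.5 -16.4 0 0 0 0.1' 30;python3 -m handwheel '0 0 0 0 0 0 0.1;0 0 0 0 0 0 0.1;0 0 0 0 0 0 0.1;0 0 0 0 0 0 0.1;0 0 0 0 0 0 0.1'
python3 - <<'E'
from h import *
a=get_image("top")["color"][150:290,200:400];b=get_image("scene")["color"][180:320,260:460]
cv2.imwrite("pics/g1.png",cv2.resize(np.vstack([a,b]),None,fx=2.1,fy=2.1)[:,:,::-1])
E
```

```text
time_s: 2.45
position: [0.647, 0.0347, 0.0676]
tool_rot: [[0.084, 0.996, -0.001], [0.996, -0.084, 0.0], [-0.0, -0.001, -1.0]]
ft_force: [-0.1, -0.3, 0.7]
grip_width: 0.049
gripper_force: 0.0
time_s: 2.87
position: [0.6486, 0.0353, 0.0702]
tool_rot: [[0.082, 0.997, 0.005], [0.997, -0.082, -0.001], [-0.001, 0.005, -1.0]]
ft_force: [-1.1, -1.1, 8.2]
grip_width: 0.0252
gripper_force: 31.0
```

View pics/g1.png

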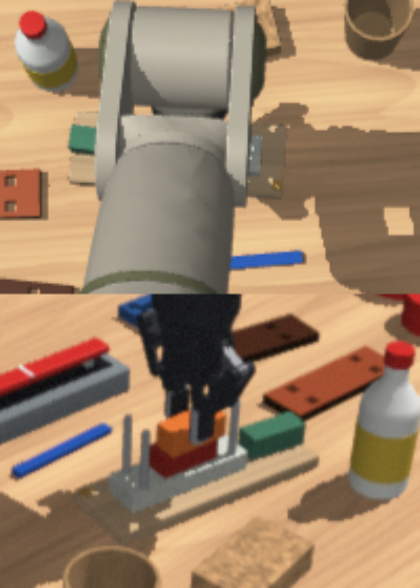

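```bash
python3 -m handwheel '0 0 3 0 0 0 0.1;0 0 7 0 0 0 0.1;0 0 11 0 0 0 0.1;0 0 12 0 0 0 0.1;-3 -8 12 0 0 -25 0.1;-4 -10 12 0 0 -28 0.1;-6 -13 12 0 0 -35 0.1;-7 -17 12 0 0 -42 0.1'; python3 -m handwheel '-8 -20 0 0 0 -41 0.1;-8 -20 0 0 0 -41 0.1;-8 -20 0 0 0 -41 0.1;-8 -20 0 0 0 -41 0.1;-8 -20 0 0 0 -41 0.1;-8 -20 0 0 0 -41 0.1;-8 -20 0 0 0 -41 0.1;-8 -20 0 0 0 -41 0.1';python3 -m handwheel '0 0 0 0 0 0 0.1;0 0 0 0 0 0 0.1'
```

```text
time_s: 3.63
position: [0.5815, -0.1182, 0.1884]
tool_rot: [[0.554, 0.832, 0.001], [0.832, -0.554, -0.0], [0.0, 0.001, -1.0]]
ft_force: [1.4, 0.1, -1.2]
grip_width: 0.0253
gripper_force: 30.0
time_s: 4.3
position: [0.5029, -0.3173, 0.1879]
tool_rot: [[0.962, 0.272, 0.001], [0.272, -0.962, -0.0], [0.001, 0.0, -1.0]]
ft_force: [1.1, 0.5, -0.8]
grip_width: 0.0253
gripper_force: 30.1
time_s: 4.47
position: [0.5036, -0.316, 0.1877]
tool_rot: [[0.962, 0.273, 0.0], [0.273, -0.962, -0.0], [0.0, 0.0, -1.0]]
ft_force: [-0.3, -0.5, 0.1]
grip_width: 0.0253
gripper_force: 30.1
```

```bash
python3 -m handwheel '-.3 -2.3 0 0 0 -13.8 0.1;-.3 -2.3 0 0 0 -13.8 0.1;-.3 -2.3 -4 0 0 -13.8 0.1;-.3 -2.3 -8 0 0 -13.8 0.1;-.3 -2.3 -12 0 0 -13.8 0.1;-.3 -2.3 -15.5 0 0 -13.8 0.1;-.3 -2.3 -16.9 0 0 -13.8 0.1;-.3 -2.3 -16.9 0 0 -13.8 0.1';python3 -m handwheel '0 0 0 0 0 0 0.1;0 0 0 0 0 0 0.5;0 0 0 0 0 0 0.5;0 0 0 0 0 0 0.5;0 0 4 0 0 0 0.5;0 0 8 0 0 0 0.5;0 0 12 0 0 0 0.5;0 0 16 0 0 0 0.5'
```

```text
time_s: 5.13
position: [0.4997, -0.338, 0.0155]
tool_rot: [[0.999, 0.035, -0.003], [0.035, -0.999, 0.004], [-0.003, -0.004, -1.0]]
ft_force: [0.1, 0.5, 0.2]
grip_width: 0.0253
gripper_force: 32.0
time_s: 5.8
position: [0.5001, -0.3398, 0.1813]
tool_rot: [[0.999, 0.033, 0.001], [0.033, -0.999, -0.001], [0.001, 0.001, -1.0]]
ft_force: [0.3, 0.1, 0.6]
grip_width: 0.0425
gripper_force: 0.0
```

Run:
```python
from h import *
g=get_image("top")
r=hsvbox(g,(270,200,325,235),(0,150,60),(8,255,255))|hsvbox(g,(270,200,325,235),(172,150,60),(180,255,255));rect(g,r,.060,"red")
t=g["color"]
a=cv2.resize(t[195:255,225:345],None,fx=5,fy=5,interpolation=cv2.INTER_CUBIC)
b=cv2.resize(t[230:310,395:515],None,fx=3,fy=3,interpolation=cv2.INTER_CUBIC)
o=np.zeros((300+240,600,3),np.uint8);o[:300]=a;o[300:,:360]=b
cv2.imwrite("pics/g2.png",o[:,:,::-1])
```

```text
red: c=(642.0,33.5) 60x28 mm long axis 82.2 deg
```

View pics/g2.png

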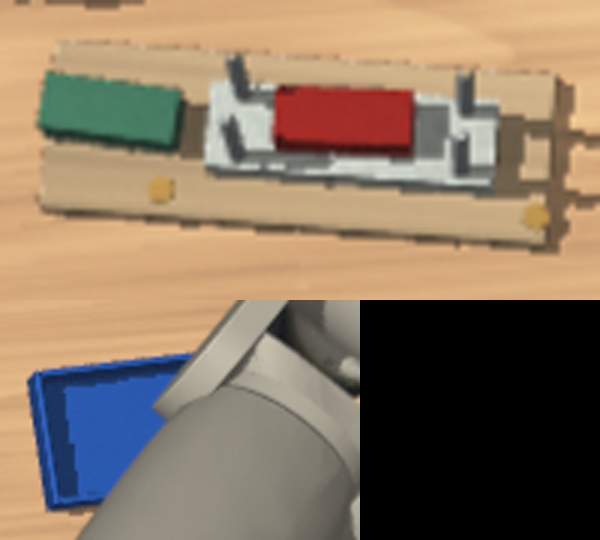

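```bash
python3 - <<'E'
from h import *
g=get_image("top")
L=np.array([(234,59),(230,121),(465,77),(459,138)])/5+[225,195]-.4
P=proj(g,L,.099);v=P[:2].mean(0)-P[2:].mean(0);w=P[[0,2]].mean(0)-P[[1,3]].mean(0)
print(P,P.mean(0),np.linalg.norm(v),np.degrees(np.arctan2(v[1],v[0])),np.linalg.norm(w))
E
python3 -m handwheel '7 17 0 0 0 40 0.6;7 17 0 0 0 40 0.6;7 17 0 0 0 40 0.6;7 17 0 0 0 40 0.6;7 17 0 0 0 40 0.6;7 17 0 0 0 40 0.6' ; python3 -m handwheel '7.3 20.2 0 0 0 40 0.6;7.3 20.2 0 0 0 40 0.6;7.3 20.2 0 0 0 40 0.6;7.3 20.2 0 0 0 40 0.6;7.3 20.2 0 0 0 40 0.6;7.3 20.2 0 0 0 40 0.6;7.3 20.2 0 0 0 40 0.6;7.3 20.2 0 0 0 40 0.6'
```

```text
[[ 0.6620679   0.07740294]
 [ 0.63483605  0.08094435]
 [ 0.64593121 -0.02058673]
 [ 0.61929985 -0.01581881]] [0.64053375 0.03048544] 0.09865576082679818 80.76278738728018 0.027250183307776187
time_s: 6.4
position: [0.5712, -0.166, 0.1789]
tool_rot: [[0.737, 0.676, 0.001], [0.676, -0.737, 0.0], [0.001, 0.001, -1.0]]
ft_force: [-0.0, -0.0, -0.0]
grip_width: 0.0511
gripper_force: 0.0
time_s: 7.07
position: [0.6428, 0.0319, 0.1784]
tool_rot: [[0.143, 0.99, 0.0], [0.99, -0.143, -0.0], [-0.0, 0.0, -1.0]]
ft_force: [-0.1, -0.1, 0.2]
grip_width: 0.0512
gripper_force: 0.0
```

```bash
python3 -m handwheel '0 0.1 -4 0 0 0 0.6;0 0.1 -8 0 0 0 0.6;0 0.1 -11 0 0 0 0.6;0 0.1 -13.6 0 0 0 0.6;0 0.1 -13.6 0 0 0 0.6;0 0.1 -13.6 0 0 0 0.1;0 0.1 -13.6 0 0 0 0.1;0 0.1 -13.6 0 0 0 0.1' 30;python3 -m handwheel '0 0 0 0 0 0 0.1;0 0 0 0 0 0 0.1;0 0 3 0 0 0 0.1;0 0 6 0 0 0 0.1;0 0 10 0 0 0 0.1;0 0 13.6 0 0 0 0.1;0 0 13.6 0 0 -7 0.1;0 0 13.6 0 0 -14 0.1'
```

```text
time_s: 7.73
position: [0.6442, 0.0319, 0.0449]
tool_rot: [[0.143, 0.99, 0.004], [0.99, -0.143, -0.001], [-0.0, 0.004, -1.0]]
ft_force: [-0.3, -0.4, -1.7]
grip_width: 0.0256
gripper_force: 31.0
time_s: 8.4
position: [0.6438, 0.0327, 0.1822]
tool_rot: [[0.382, 0.924, 0.007], [0.924, -0.382, -0.001], [0.002, 0.006, -1.0]]
ft_force: [-1.0, 0.5, 0.0]
grip_width: 0.0255
gripper_force: 31.0
```

```bash
python3 -m handwheel '-7 -16 0 0 0 -40 0.1;-7 -16 0 0 0 -40 0.1;-7 -16 0 0 0 -40 0.1;-7 -16 0 0 0 -40 0.1;-7 -16 0 0 0 -40 0.1;-7 -16 0 0 0 -40 0.1' ; python3 -m handwheel '-7.5 -16.4 0 0 0 -25.5 0.1;-7.5 -16.4 0 0 0 -25.5 0.1;-7.5 -16.4 0 0 0 -25.5 0.1;-7.5 -16.4 0 0 0 -25.5 0.1;-7.5 -16.4 0 0 0 -25.5 0.1;-7.5 -16.4 0 0 0 -25.5 0.1;-7.5 -16.4 0 0 0 -25.5 0.1'
```

```text
time_s: 8.9
position: [0.572, -0.1302, 0.1794]
tool_rot: [[0.889, 0.458, 0.001], [0.458, -0.889, -0.001], [0.001, 0.001, -1.0]]
ft_force: [0.6, 0.4, -0.8]
grip_width: 0.0253
gripper_force: 31.0
time_s: 9.48
position: [0.4979, -0.2915, 0.1789]
tool_rot: [[0.999, 0.04, 0.001], [0.04, -0.999, -0.0], [0.001, 0.0, -1.0]]
ft_force: [0.2, 0.8, -1.1]
grip_width: 0.0252
gripper_force: 31.0
```

Down 16.1, release, up; then head for the green offcut at (0.659,0.138), yaw −12.6 → about −9.

```bash
python3 -m handwheel '0 0 -4 0 0 0 0.1;0 0 -8 0 0 0 0.1;0 0 -12 0 0 0 0.1;0 0 -15 0 0 0 0.1;0 0 -16.1 0 0 0 0.1;0 0 -16.1 0 0 0 0.1;0 0 -16.1 0 0 0 0.45;0 0 -16.1 0 0 0 0.45';python3 -m handwheel '0 0 0 0 0 0 0.45;0 0 0 0 0 0 0.45;0 0 4 0 0 0 0.45;0 0 8 0 0 0 0.45;0 0 12 0 0 0 0.45;0 0 16 0 0 0 0.45;3 5 16 0 0 7 0.6;4 8 16 0 0 14 0.6';python3 -m handwheel '5 16 0 0 0 35 0.6;5 16 0 0 0 35 0.6;5 16 0 0 0 35 0.6;5 16 0 0 0 35 0.6;5 16 0 0 0 35 0.6;5 16 0 0 0 35 0.6;7 19 0 0 0 35 0.6;7 19 0 0 0 35 0.6';python3 -m handwheel '5 16 0 0 0 28 0.6;5 16 0 0 0 28 0.6;5 16 0 0 0 28 0.6;5 16 0 0 0 28 0.6;5 16 0 0 0 28 0.6;5 16 0 0 0 28 0.6;5 16 0 0 0 28 0.6'
```

```text
time_s: 10.15
position: [0.4991, -0.2912, 0.0188]
tool_rot: [[0.999, 0.042, 0.002], [0.042, -0.999, -0.002], [0.002, 0.002, -1.0]]
ft_force: [0.0, 0.3, 0.3]
grip_width: 0.0386
gripper_force: 0.0
time_s: 10.82
position: [0.5367, -0.2185, 0.1807]
tool_rot: [[0.959, 0.283, 0.006], [0.283, -0.959, -0.004], [0.005, 0.006, -1.0]]
ft_force: [0.5, 0.6, -1.6]
grip_width: 0.0513
gripper_force: 0.0
time_s: 11.48
position: [0.607, -0.0251, 0.1777]
tool_rot: [[0.627, 0.779, 0.002], [0.779, -0.627, 0.001], [0.002, 0.001, -1.0]]
ft_force: [-0.5, -0.4, -0.5]
grip_width: 0.051
gripper_force: 0.0
time_s: 12.07
position: [0.6555, 0.1315, 0.1774]
tool_rot: [[0.189, 0.982, -0.0], [0.982, -0.189, -0.0], [-0.0, -0.0, -1.0]]
ft_force: [-0.5, -0.3, 1.3]
grip_width: 0.0513
gripper_force: 0.0
```

Run:
```python
from h import *
g=get_image("scene")
# first image: bottle base ellipse in scene0: left edge (427,270) right (458,272), bottom (442,278)
P=proj(g,[(427,268),(458,269),(442,278)],0.0);print(P)
c=pix(g,[[.73,.19,0],[.73,.19,.15]]);print(c)
im=g["color"][170:330,330:500]
cv2.imwrite("pics/g3.png",cv2.resize(im,None,fx=3,fy=3)[:,:,::-1])
```

```text
[[0.73719615 0.17447191]
 [0.78029996 0.21954244]
 [0.77759681 0.17070679]]
[[429.01029473 263.45562316]
 [439.33687654 199.36492283]]
```

View pics/g3.png

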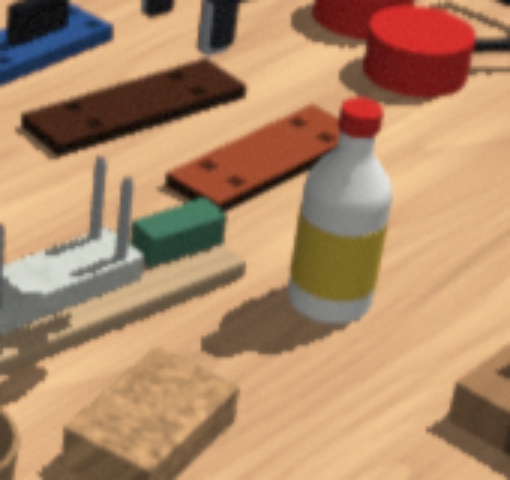

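The bottle stands at about (0.757, 0.197), well clear of the gripper. The green block is undisturbed.

```bash
python3 -m handwheel '.3 .6 -4 0 0 0 0.6;.3 .6 -8 0 0 0 0.6;.3 .6 -12 0 0 0 0.6;.3 .6 -15.5 0 0 0 0.6;.3 .6 -15.5 0 0 0 0.6;.3 .6 -15.5 0 0 0 0.1;.3 .6 -15.5 0 0 0 0.1;.3 .6 -15.5 0 0 0 0.1' 30;python3 -m handwheel '0 0 0 0 0 0 0.1;0 0 0 0 0 0 0.1;0 0 3 0 0 0 0.1;0 0 6 0 0 0 0.1;0 0 10 0 0 0 0.1;0 0 13.6 0 0 0 0.1;0 -4 15 0 0 -7 0.1;-2 -8 15 0 0 -14 0.1';python3 -m handwheel '-5 -16 0 0 0 -35 0.1;-5 -16 0 0 0 -35 0.1;-5 -16 0 0 0 -35 0.1;-5 -16 0 0 0 -35 0.1;-5 -16 0 0 0 -35 0.1;-8 -21 0 0 0 -35 0.1;-8 -21 0 0 0 -35 0.1;-8 -21 0 0 0 -35 0.1'
```

```text
time_s: 12.78
position: [0.6602, 0.1382, 0.0256]
tool_rot: [[0.186, 0.983, 0.005], [0.983, -0.186, 0.0], [0.001, 0.005, -1.0]]
ft_force: [-0.2, 0.3, -0.3]
grip_width: 0.0252
gripper_force: 32.7
time_s: 13.45
position: [0.6431, 0.062, 0.1779]
tool_rot: [[0.42, 0.908, 0.012], [0.908, -0.42, -0.001], [0.004, 0.011, -1.0]]
ft_force: [1.5, -1.4, 0.3]
grip_width: 0.0251
gripper_force: 32.6
time_s: 14.12
position: [0.5589, -0.1507, 0.1737]
tool_rot: [[0.865, 0.502, 0.001], [0.502, -0.865, -0.001], [0.0, 0.002, -1.0]]
ft_force: [1.1, -1.2, 0.1]
grip_width: 0.0253
gripper_force: 32.7
```

```bash
python3 -m handwheel '-6.1 -9.2 0 0 0 -28 0.1;-6.1 -9.2 0 0 0 -28 0.1;-6.1 -9.2 0 0 0 -28 0.1;-6.1 -9.2 0 0 0 -28 0.1;-6.1 -9.2 -4 0 0 -28 0.1;-6.1 -9.2 -8 0 0 -28 0.1;-6.1 -9.2 -12 0 0 -28 0.1;-6.1 -9.2 -15.5 0 0 -28 0.1';python3 -m handwheel '0 0 0 0 0 0 0.1;0 0 0 0 0 0 0.1;0 0 0 0 0 0 0.45;0 0 0 0 0 0 0.45;0 0 0 0 0 0 0.45;0 0 0 0 0 0 0.45;0 0 4 0 0 0 0.45;0 0 8 0 0 0 0.45'; python3 -m handwheel '0 0 4 0 0 0 0.6;0 0 8 0 0 0 0.6;-4 3 11 0 0 0 0.8;-8 7 11 0 0 0 0.8;-11 10 11 0 0 0 0.8;-13 14 11 0 0 0 0.8;-15 18 11 0 0 0 0.8;-15 21 11 0 0 0 0.8'
python3 - <<'E'
from h import *
g=get_image("top")
cv2.imwrite("pics/g4.png",g["color"][:,:,::-1]); np.save("g4.npy",g,allow_pickle=True)
E
```

```text
time_s: 14.78
position: [0.4996, -0.2392, 0.0163]
tool_rot: [[0.999, 0.041, 0.001], [0.041, -0.999, -0.001], [0.001, 0.001, -1.0]]
ft_force: [0.6, -0.0, 0.2]
grip_width: 0.0253
gripper_force: 32.7
time_s: 15.45
position: [0.499, -0.2401, 0.099]
tool_rot: [[0.999, 0.04, -0.001], [0.04, -0.999, 0.001], [-0.001, -0.001, -1.0]]
ft_force: [0.6, 0.2, 0.5]
grip_width: 0.0388
gripper_force: 0.0
time_s: 16.12
position: [0.3531, -0.0489, 0.2092]
tool_rot: [[0.999, 0.039, 0.003], [0.039, -0.999, -0.002], [0.003, 0.002, -1.0]]
ft_force: [0.8, -0.4, -0.7]
grip_width: 0.0683
gripper_force: 0.0
```

View pics/g4.png

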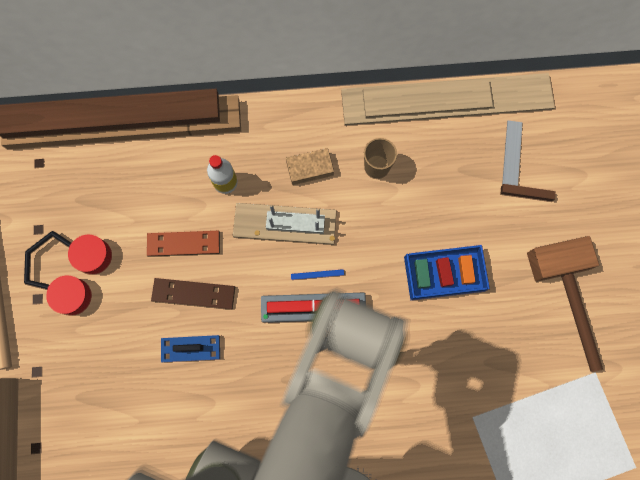

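All three offcuts lie in the tray (424,273), (446,271), (467,269). No other layers were hidden by the arm, so there are two. Now I'll refine the jig and layer 1.

Run:
```python
from h import *
g=np.load("g4.npy",allow_pickle=True).item()
t=g["color"]
r=hsvbox(g,(255,200,335,240),(0,0,120),(180,45,255))
ys,xs=np.nonzero(r);print(len(xs))
# model check: draw predicted outlines for jig pose guess
def T(o,a,pts):
    a=np.radians(a);c,s=np.cos(a),np.sin(a);p=np.array(pts,float);return np.c_[o[0]+c*p[:,0]-s*p[:,1],o[1]+s*p[:,0]+c*p[:,1],p[:,2]]
S=7;x0,y0=228,195
im=cv2.resize(t[y0:y0+55,x0:x0+114],None,fx=S,fy=S,interpolation=cv2.INTER_CUBIC)
def dr(P,col,close=True):
    q=(pix(g,P)-[x0,y0]+.5)*S
    cv2.polylines(im,[np.int32(np.round(q))],close,col,1,cv2.LINE_AA)
O,A=(.6425,.0300),81.1
sq=lambda hx,hy,z,cx=0,cy=0:[(cx+sx*hx,cy+sy*hy,z) for sx,sy in((-1,-1),(1,-1),(1,1),(-1,1))]
dr(T(O,A,sq(.065,.02,.035)),(255,0,0));dr(T(O,A,sq(.115,.04,.015,.025)),(0,0,255))
for px in(-.05,.05):
  for py in(-.014,.014):
    dr(T(O,A,[(px,py,.035),(px,py,.099)]),(255,0,255),False)
cv2.imwrite("pics/g5.png",im[:,:,::-1])
```

```text
847
```

View pics/g5.png

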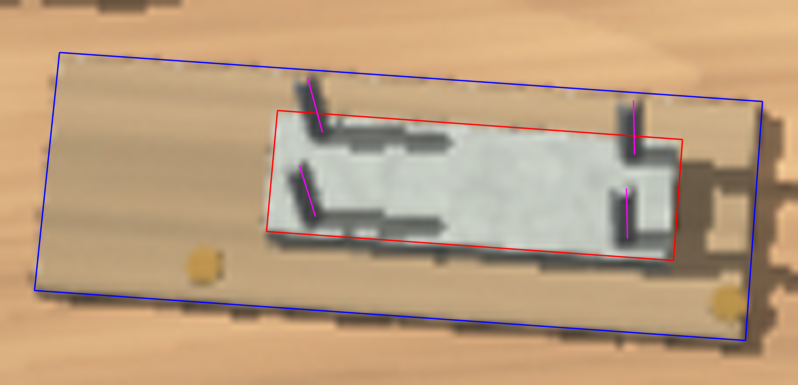

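The model sits about 1 mm off, so the jig is at ≈ (0.6415, 0.0305), 81.0°. Next I'll overlay the layers and the weight in the same way.

```bash
cat >> h.py <<'E'
def T(o,a,pts):
    a=np.radians(a);c,s=np.cos(a),np.sin(a);p=np.array(pts,float);return np.c_[o[0]+c*p[:,0]-s*p[:,1],o[1]+s*p[:,0]+c*p[:,1],p[:,2]]
sq=lambda hx,hy,z,cx=0,cy=0:[(cx+sx*hx,cy+sy*hy,z) for sx,sy in((-1,-1),(1,-1),(1,1),(-1,1))]
def view(g,x0,y0,w,h,S): return cv2.resize(g["color"][y0:y0+h,x0:x0+w],None,fx=S,fy=S,interpolation=cv2.INTER_CUBIC)
def dr(g,im,P,col,x0,y0,S,close=True):
    cv2.polylines(im,[np.int32(np.round((pix(g,P)-[x0,y0]+.5)*S))],close,col,1,cv2.LINE_AA)
def plate(g,im,O,A,L,z,x0,y0,S):
    dr(g,im,T(O,A,sq(L/2,.026,z)),(0,255,0),x0,y0,S)
    for px in(-.05,.05):
        for py in(-.014,.014): dr(g,im,T(O,A,sq(.006,.006,z,px,py)),(0,255,255),x0,y0,S)
E
python3 - <<'E'
from h import *
g=np.load("g4.npy",allow_pickle=True).item()
ims=[]
for O,A,L,z,(x0,y0,w,h) in [((.5031,.2705),79.6,.18,.012,(144,272,100,42)),((.6204,.2891),87.1,.162,.012,(140,223,100,38)),((.3820,.2816),87.9,.126,.015,(144,328,100,40))]:
    im=view(g,x0,y0,w,h,5);plate(g,im,O,A,L,z,x0,y0,5);ims.append(im)
cv2.imwrite("pics/g6.png",np.vstack(ims)[:,:,::-1])
E
```

```text
(no output)
```

View pics/g6.png

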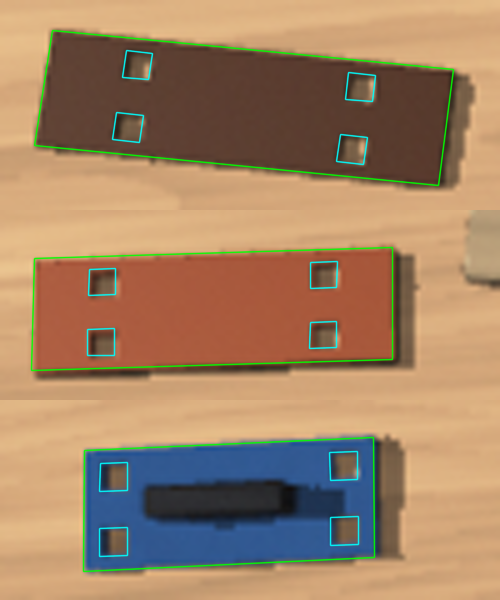

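```bash
python3 -m handwheel '7 15 0 0 0 40 0.85;7 15 0 0 0 40 0.85;7 15 0 0 0 40 0.85;7 15 0 0 0 40 0.85;7 15 0 0 0 40 0.85;7 15 0 0 0 40 0.85' ; python3 -m handwheel '8 16.9 0 0 0 37.4 0.85;8 16.9 0 0 0 37.4 0.85;8 16.9 0 0 0 37.4 0.85;8 16.9 0 0 0 37.4 0.85;8 16.9 0 0 0 37.4 0.85;8 16.9 0 0 0 37.4 0.85;8 16.9 0 0 0 37.4 0.85;8 16.9 0 0 0 37.4 0.85'; python3 -m handwheel '0 0 0 0 0 0 0.85;0 0 0 0 0 0 0.85'
```

```text
time_s: 16.67
position: [0.4254, 0.1021, 0.2091]
tool_rot: [[0.731, 0.682, 0.003], [0.682, -0.731, 0.0], [0.003, 0.002, -1.0]]
ft_force: [-0.3, -0.4, 0.1]
grip_width: 0.0722
gripper_force: 0.0
time_s: 17.33
position: [0.5048, 0.2689, 0.2089]
tool_rot: [[0.179, 0.984, 0.002], [0.984, -0.179, 0.001], [0.001, 0.002, -1.0]]
ft_force: [-0.8, -0.4, 0.9]
grip_width: 0.0729
gripper_force: 0.0
time_s: 17.5
position: [0.5049, 0.2681, 0.2081]
tool_rot: [[0.18, 0.984, 0.001], [0.984, -0.18, 0.0], [0.0, 0.001, -1.0]]
ft_force: [0.1, 0.1, -0.5]
grip_width: 0.0724
gripper_force: 0.0
```

```bash
python3 -m handwheel '-.15 .2 -4 0 0 0 0.85;-.15 .2 -8 0 0 0 0.85;-.15 .2 -12 0 0 0 0.85;-.15 .2 -16 0 0 0 0.85;-.15 .2 -18.5 0 0 0 0.85;-.15 .2 -20 0 0 0 0.85;-.15 .2 -20 0 0 0 0.85;-.15 .2 -20 0 0 0 0.85'; python3 -m handwheel '0 0 -.2 0 0 0 0.85;0 0 -.4 0 0 0 0.85;0 0 -.4 0 0 0 0.7;0 0 -.4 0 0 0 0.68;0 0 -.4 0 0 0 0.66;0 0 -.4 0 0 0 0.66' 30
python3 - <<'E'
from h import *
g=get_image("scene");cv2.imwrite("pics/g7.png",view(g,320,170,130,80,6)[:,:,::-1])
E
```

```text
time_s: 18.17
position: [0.5037, 0.2703, 0.0075]
tool_rot: [[0.179, 0.984, -0.0], [0.984, -0.179, -0.0], [-0.0, -0.0, -1.0]]
ft_force: [0.1, 0.1, 0.3]
grip_width: 0.0724
gripper_force: 0.0
time_s: 18.67
position: [0.5037, 0.2707, 0.0035]
tool_rot: [[0.178, 0.984, 0.0], [0.984, -0.178, 0.0], [0.0, 0.0, -1.0]]
ft_force: [0.4, -0.0, 0.3]
grip_width: 0.0566
gripper_force: 0.0
```

View pics/g7.png

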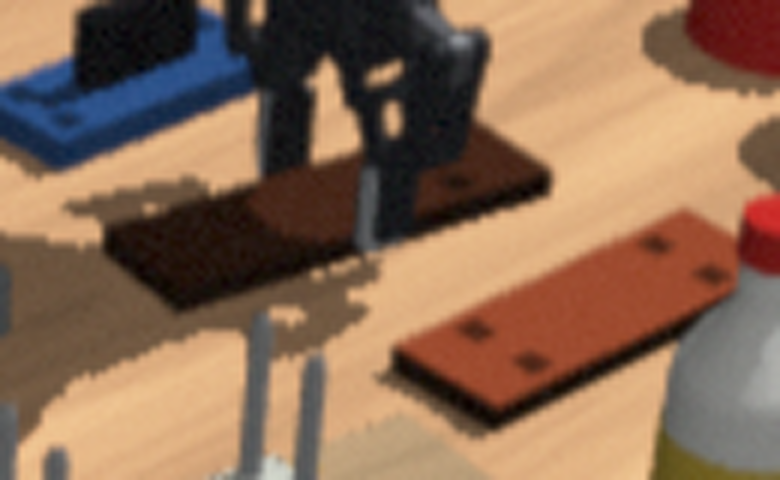

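The fingers straddle the layer and reach down its side. I'll lower 3 mm more and close.

```bash
python3 -m handwheel '0 0 -.3 0 0 0 0.66;0 0 -.3 0 0 0 0.66;0 0 -.3 0 0 0 0.4;0 0 -.3 0 0 0 0.4;0 0 -.3 0 0 0 0.4;0 0 -.3 0 0 0 0.4;0 0 -.3 0 0 0 0.4' 60; python3 -m handwheel '0 0 1 0 0 0 0.4;0 0 3 0 0 0 0.4;0 0 6 0 0 0 0.4;0 0 10 0 0 0 0.4;0 0 14 0 0 0 0.4;0 0 16 0 0 0 0.4;0 0 16 0 0 0 0.4;0 0 16 0 0 0 0.4'
```

```text
time_s: 19.3
position: [0.5036, 0.2707, 0.0003]
tool_rot: [[0.178, 0.984, 0.0], [0.984, -0.178, 0.0], [0.0, 0.0, -1.0]]
ft_force: [-0.5, -0.1, 3.4]
grip_width: 0.0502
gripper_force: 62.8
time_s: 19.97
position: [0.5036, 0.2707, 0.1611]
tool_rot: [[0.178, 0.984, 0.002], [0.984, -0.178, 0.0], [0.001, 0.002, -1.0]]
ft_force: [-0.3, -1.0, -2.1]
grip_width: 0.0504
gripper_force: 62.8
```

```bash
python3 -m handwheel '13.8 -24 0 0 0 1.2 0.4;13.8 -24 0 0 0 1.2 0.4;13.8 -24 0 0 0 1.2 0.4;13.8 -24 0 0 0 1.2 0.4;13.8 -24 0 0 0 1.2 0.4;13.8 -24 0 0 0 1.2 0.4;13.8 -24 0 0 0 1.2 0.4;13.8 -24 0 0 0 1.2 0.4';python3 -m handwheel '0 0 -2 0 0 0 0.4;0 0 -4 0 0 0 0.4;0 0 -5 0 0 0 0.4;0 0 -5 0 0 0 0.4;0 0 -5 0 0 0 0.4'
python3 - <<'E'
from h import *
g=get_image("scene");O,A=(.6415,.0305),81.0
x0,y0=265,170;S=5
im=view(g,x0,y0,150,115,S)
p=status.observe();plate(g,im,p["position"][:2],A,.18,p["position"][2]+.012,x0,y0,S)
for px in(-.05,.05):
  for py in(-.014,.014): dr(g,im,T(O,A,[(px,py,.035),(px,py,.099)]),(255,0,255),x0,y0,S,False)
cv2.imwrite("pics/g8.png",im[:,:,::-1])
E
```

```text
time_s: 20.63
position: [0.6429, 0.0254, 0.1573]
tool_rot: [[0.163, 0.987, -0.003], [0.987, -0.163, -0.001], [-0.001, -0.003, -1.0]]
ft_force: [-0.9, 1.3, -1.5]
grip_width: 0.0499
gripper_force: 62.8
time_s: 21.05
position: [0.6412, 0.0309, 0.1095]
tool_rot: [[0.157, 0.988, -0.002], [0.988, -0.157, 0.0], [-0.0, -0.002, -1.0]]
ft_force: [0.2, 0.4, -0.4]
grip_width: 0.0506
gripper_force: 62.8
```

View pics/g8.png

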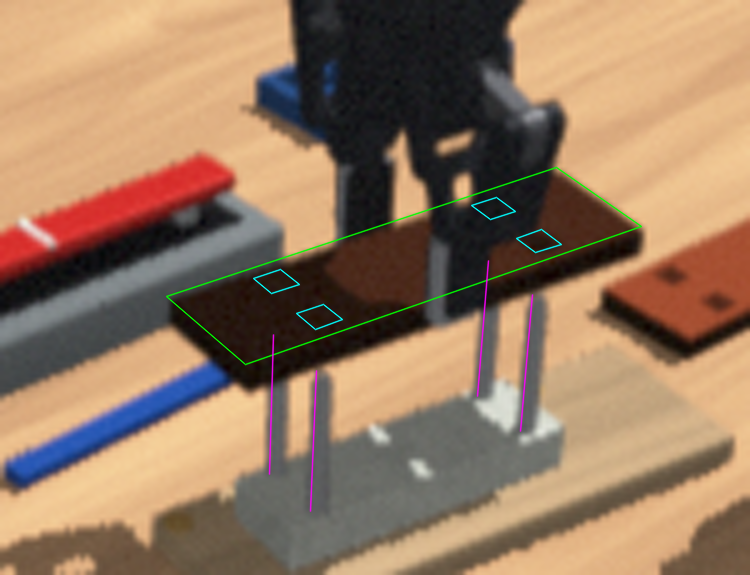

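The scene view shows the layer level over the posts, with the layer and post offsets agreeing to about 1 mm. I'll lower it gently.

```bash
python3 -m handwheel '0 0 -.5 0 0 0 0.4;0 0 -1 0 0 0 0.4;0 0 -1.3 0 0 0 0.4;0 0 -1.6 0 0 0 0.4;0 0 -1.9 0 0 0 0.4;0 0 -2.1 0 0 0 0.4;0 0 -2.1 0 0 0 0.4'
```

```text
time_s: 21.68
position: [0.6414, 0.0306, 0.0887]
tool_rot: [[0.157, 0.988, -0.001], [0.988, -0.157, 0.0], [-0.0, -0.001, -1.0]]
ft_force: [-0.1, 0.3, -1.5]
grip_width: 0.0498
gripper_force: 62.8
```

```bash
python3 -m handwheel '0 0 -1 0 0 0 0.4;0 0 -2 0 0 0 0.4;0 0 -2.5 0 0 0 0.4;0 0 -3 0 0 0 0.4;0 0 -3 0 0 0 0.4';python3 -m handwheel '0 0 -1 0 0 0 0.4;0 0 -1.6 0 0 0 0.4;0 0 -2.1 0 0 0 0.4;0 0 -2.2 0 0 0 0.4;0 0 -2.2 0 0 0 0.4'
```

```text
time_s: 22.1
position: [0.641, 0.0307, 0.0577]
tool_rot: [[0.157, 0.988, -0.002], [0.988, -0.157, 0.0], [-0.0, -0.002, -1.0]]
ft_force: [-0.8, 0.3, -3.1]
grip_width: 0.05
gripper_force: 62.8
time_s: 22.52
position: [0.6414, 0.0307, 0.0367]
tool_rot: [[0.157, 0.988, -0.001], [0.988, -0.157, 0.0], [-0.0, -0.001, -1.0]]
ft_force: [-0.6, 0.2, -1.8]
grip_width: 0.05
gripper_force: 62.8
```

```bash
python3 -m handwheel '0 0 -.15 0 0 0 0.4;0 0 -.15 0 0 0 0.4;0 0 -.15 0 0 0 0.75;0 0 -.15 0 0 0 0.75;0 0 -.15 0 0 0 0.75;0 0 -.15 0 0 0 0.75'; python3 -m handwheel '0 0 4 0 0 0 0.75;0 0 8 0 0 0 0.75;0 0 12 0 0 0 0.75;0 0 15 0 0 0 0.85;-2 8 15 0 0 6 0.85;-2.1 12 15 0 0 6.1 0.85;-2.1 14 15 0 0 6.1 0.85;-2.1 14 15 0 0 6.1 0.85'
python3 - <<'E'
from h import *
g=get_image("top")
rect(g,hsvbox(g,(120,215,228,270),(0,140,90),(13,255,255)),.012,"l2")
rect(g,hsvbox(g,(145,320,240,380),(100,120,60),(120,255,255)),.015,"w")
g=get_image("scene");x0,y0,S=265,170,5
cv2.imwrite("pics/g9.png",view(g,x0,y0,150,115,S)[:,:,::-1])
E
```

```text
time_s: 23.02
position: [0.6417, 0.0306, 0.036]
tool_rot: [[0.158, 0.988, 0.001], [0.988, -0.158, -0.0], [0.0, 0.001, -1.0]]
ft_force: [0.5, -0.1, -0.4]
grip_width: 0.064
gripper_force: 0.0
time_s: 23.68
position: [0.6194, 0.1751, 0.1862]
tool_rot: [[0.048, 0.999, 0.0], [0.999, -0.048, 0.001], [0.001, 0.0, -1.0]]
ft_force: [-0.2, -0.2, -0.2]
grip_width: 0.0728
gripper_force: 0.0
l2: c=(621.5,350.9) 52x34 mm long axis -1.5 deg
w: c=(384.8,331.9) 48x22 mm long axis -1.9 deg
```

View pics/g9.png

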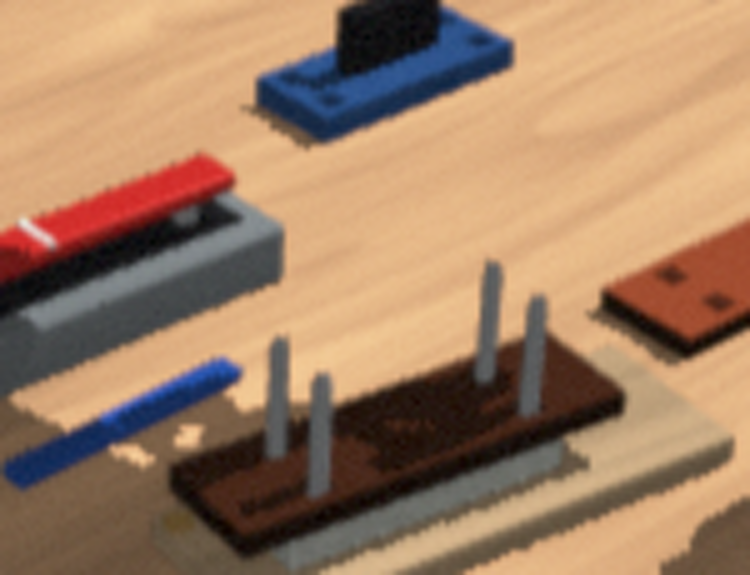

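Layer 1 lies flat on the rest with all four posts through it. Layer 2 and the weight have not moved.

```bash
python3 -m handwheel '.1 4 0 0 0 0 0.85;.1 8 0 0 0 0 0.85;.1 11.4 0 0 0 0 0.85;.1 11.4 0 0 0 0 0.85;.1 11.4 0 0 0 0 0.85;.1 11.4 0 0 0 0 0.85'; python3 -m handwheel '0 0 -4 0 0 0 0.85;0 0 -8 0 0 0 0.85;0 0 -12 0 0 0 0.85;0 0 -15 0 0 0 0.85;0 0 -17.5 0 0 0 0.85;0 0 -17.8 0 0 0 0.85;0 0 -17.8 0 0 0 0.85'
```

```text
time_s: 24.28
position: [0.622, 0.2833, 0.1856]
tool_rot: [[0.053, 0.999, -0.0], [0.999, -0.053, -0.001], [-0.001, -0.0, -1.0]]
ft_force: [-0.0, 0.2, -0.5]
grip_width: 0.0724
gripper_force: 0.0
time_s: 24.87
position: [0.6216, 0.2829, 0.0069]
tool_rot: [[0.054, 0.999, -0.002], [0.999, -0.054, -0.001], [-0.001, -0.002, -1.0]]
ft_force: [0.5, -0.2, 0.4]
grip_width: 0.0729
gripper_force: 0.0
```

```bash
python3 -m handwheel '-.1 .6 -.3 0 0 0 0.85;-.1 .6 -.65 0 0 0 0.75;-.1 .6 -.65 0 0 0 0.7;-.1 .6 -.65 0 0 0 0.4;-.1 .6 -.65 0 0 0 0.4;-.1 .6 -.65 0 0 0 0.4;-.1 .6 -.65 0 0 0 0.4;-.1 .6 -.65 0 0 0 0.4' 60; python3 -m handwheel '0 0 1 0 0 0 0.4;0 0 3 0 0 0 0.4;0 0 6 0 0 0 0.4;0 0 10 0 0 0 0.4;0 0 14 0 0 0 0.4;0 0 16 0 0 0 0.4;0 0 16 0 0 0 0.4;0 0 16 0 0 0 0.4'
```

```text
time_s: 25.53
position: [0.6212, 0.2909, 0.0028]
tool_rot: [[0.052, 0.999, 0.002], [0.999, -0.052, 0.001], [0.001, 0.002, -1.0]]
ft_force: [-0.7, -0.3, 7.1]
grip_width: 0.0496
gripper_force: 62.9
time_s: 26.2
position: [0.6207, 0.2907, 0.1627]
tool_rot: [[0.052, 0.999, 0.002], [0.999, -0.052, 0.001], [0.001, 0.002, -1.0]]
ft_force: [-0.3, -0.3, -1.9]
grip_width: 0.0498
gripper_force: 62.4
```

```bash
python3 -m handwheel '2.1 -25.9 0 0 0 -6 0.4;2.1 -25.9 0 0 0 -6 0.4;2.1 -25.9 0 0 0 -6 0.4;2.1 -25.9 0 0 0 -6 0.4;2.1 -25.9 0 0 0 -6 0.4;2.1 -25.9 0 0 0 -6 0.4;2.1 -25.9 0 0 0 -6 0.4;2.1 -25.9 0 0 0 -6 0.4';python3 -m handwheel '0 0 -2 0 0 0 0.4;0 0 -4 0 0 0 0.4;0 0 -5 0 0 0 0.4;0 0 -5 0 0 0 0.4;0 0 -5 0 0 0 0.4'
```

```text
time_s: 26.87
position: [0.6411, 0.0284, 0.1595]
tool_rot: [[0.16, 0.987, -0.003], [0.987, -0.16, 0.0], [-0.0, -0.003, -1.0]]
ft_force: [-0.2, -0.2, -0.9]
grip_width: 0.0499
gripper_force: 62.4
time_s: 27.28
position: [0.6414, 0.0326, 0.1108]
tool_rot: [[0.155, 0.988, -0.001], [0.988, -0.155, 0.0], [0.0, -0.001, -1.0]]
ft_force: [0.7, -1.0, 0.0]
grip_width: 0.0499
gripper_force: 62.4
```

Run:
```python
from h import *
g=get_image("scene");O,A=(.6415,.0305),81.0
x0,y0=265,170;S=5
im=view(g,x0,y0,150,115,S)
p=status.observe();plate(g,im,p["position"][:2]-np.array([.0003,.0016]),A,.162,p["position"][2]+.012-.001,x0,y0,S)
for px in(-.05,.05):
  for py in(-.014,.014): dr(g,im,T(O,A,[(px,py,.035),(px,py,.099)]),(255,0,255),x0,y0,S,False)
cv2.imwrite("pics/g10.png",im[:,:,::-1])
```

```text
(no output)
```

View pics/g10.png

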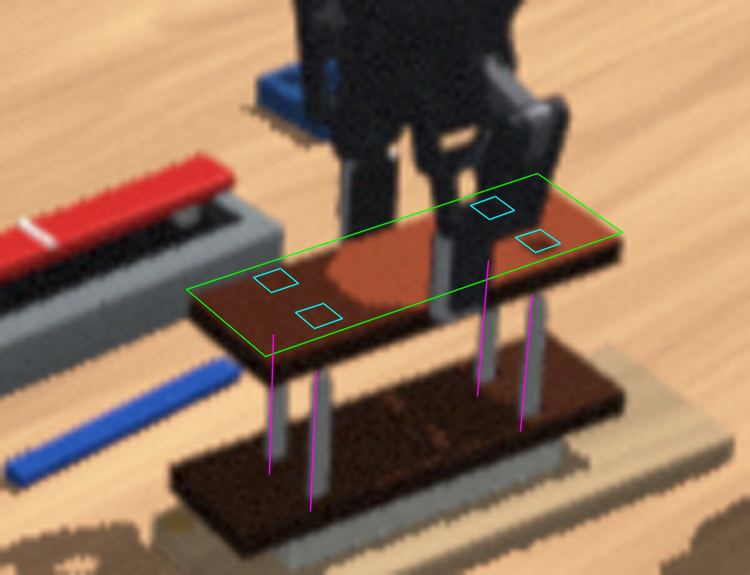

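The held layer and the posts show the same offsets as last time, so it is aligned and I'll lower it.

```bash
python3 -m handwheel '0 0 -.5 0 0 0 0.4;0 0 -1 0 0 0 0.4;0 0 -1.3 0 0 0 0.4;0 0 -1.6 0 0 0 0.4;0 0 -1.9 0 0 0 0.4;0 0 -2.1 0 0 0 0.4;0 0 -2.1 0 0 0 0.4'; python3 -m handwheel '0 0 -1 0 0 0 0.4;0 0 -2 0 0 0 0.4;0 0 -2.6 0 0 0 0.4;0 0 -3.2 0 0 0 0.4;0 0 -3.2 0 0 0 0.4';python3 -m handwheel '0 0 -.3 0 0 0 0.4;0 0 -.5 0 0 0 0.4;0 0 -.7 0 0 0 0.4;0 0 -.7 0 0 0 0.4'
```

```text
time_s: 27.92
position: [0.6414, 0.0317, 0.0897]
tool_rot: [[0.156, 0.988, -0.001], [0.988, -0.156, 0.0], [0.0, -0.001, -1.0]]
ft_force: [-0.3, 0.3, -1.7]
grip_width: 0.0495
gripper_force: 62.4
time_s: 28.33
position: [0.6409, 0.0318, 0.0564]
tool_rot: [[0.156, 0.988, -0.003], [0.988, -0.156, 0.001], [0.0, -0.003, -1.0]]
ft_force: [-0.5, 1.3, -1.5]
grip_width: 0.0493
gripper_force: 62.3
time_s: 28.67
position: [0.6417, 0.0317, 0.051]
tool_rot: [[0.156, 0.988, 0.0], [0.988, -0.156, 0.0], [0.0, 0.0, -1.0]]
ft_force: [0.1, 2.1, -3.4]
grip_width: 0.0497
gripper_force: 62.3
```

```bash
python3 -m handwheel '0 0 -.1 0 0 0 0.4;0 0 -.1 0 0 0 0.4;0 0 -.1 0 0 0 0.75;0 0 -.1 0 0 0 0.75;0 0 -.1 0 0 0 0.75;0 0 -.1 0 0 0 0.75'; python3 -m handwheel '0 0 4 0 0 0 0.75;0 0 8 0 0 0 0.75;0 0 12 0 0 0 0.6;0 0 14 0 0 0 0.5;-3 3 14 0 0 7 0.5;-6 6 14 0 0 6.9 0.5;-8 8 14 0 0 6.9 0.5;-8 8 14 0 0 6.9 0.5'
python3 - <<'E'
from h import *
g=get_image("top")
rect(g,hsvbox(g,(130,320,240,400),(100,120,60),(120,255,255)),.015,"w")
g=get_image("scene")
def P(n):
    m=hsvbox(g,(280,140,400,230),(105,140,60),(120,255,255)); return cv2.boundingRect(max(cv2.findContours(m,0,2)[0],key=cv2.contourArea))
print(P(0))
rect(g,hsvbox(g,(270,210,420,300),(0,140,60),(13,255,255)),.059,"l2 on jig")
E
```

```text
time_s: 29.17
position: [0.6416, 0.0314, 0.0503]
tool_rot: [[0.156, 0.988, 0.0], [0.988, -0.156, -0.0], [-0.0, 0.0, -1.0]]
ft_force: [0.4, -0.3, 0.0]
grip_width: 0.064
gripper_force: 0.0
time_s: 29.83
position: [0.558, 0.1151, 0.191]
tool_rot: [[0.032, 0.999, -0.001], [0.999, -0.032, 0.001], [0.001, -0.001, -1.0]]
ft_force: [0.0, -0.6, 0.4]
grip_width: 0.0427
gripper_force: 0.0
w: c=(382.5,303.6) 78x50 mm long axis 88.1 deg
(317, 172, 49, 26)
l2 on jig: c=(643.8,29.6) 163x53 mm long axis 81.2 deg
```

```bash
python3 -m handwheel '-17.6 16.7 0 0 0 0 0.5;-17.6 16.7 0 0 0 0 0.5;-17.6 16.7 0 0 0 0 0.5;-17.6 16.7 0 0 0 0 0.5;-17.6 16.7 0 0 0 0 0.5;-17.6 16.7 0 0 0 0 0.5;-17.6 16.7 0 0 0 0 0.5;-17.6 16.7 0 0 0 0 0.5';  python3 -m handwheel '0 0 0 0 0 0 0.5;0 0 0 0 0 0 0.5'
```

```text
time_s: 30.6
position: [0.3858, 0.2791, 0.1904]
tool_rot: [[0.034, 0.999, 0.001], [0.999, -0.034, -0.0], [-0.0, 0.001, -1.0]]
ft_force: [0.5, -0.3, 0.0]
grip_width: 0.0427
gripper_force: 0.0
time_s: 30.77
position: [0.387, 0.2778, 0.1901]
tool_rot: [[0.038, 0.999, 0.0], [0.999, -0.038, -0.0], [-0.0, 0.0, -1.0]]
ft_force: [1.0, -0.4, -0.4]
grip_width: 0.0428
gripper_force: 0.0
```

```bash
python3 -m handwheel '-.5 .4 -4 0 0 0 0.5;-.5 .4 -8 0 0 0 0.5;-.5 .4 -12 0 0 0 0.5;-.5 .4 -15 0 0 0 0.5;-.5 .4 -16.7 0 0 0 0.5;-.5 .4 -16.7 0 0 0 0.5;-.5 .4 -16.7 0 0 0 0.5'; python3 -m handwheel '0 0 0 0 0 0 0.05;0 0 0 0 0 0 0.05;0 0 0 0 0 0 0.05;0 0 0 0 0 0 0.05;0 0 0 0 0 0 0.05;0 0 0 0 0 0 0.05' 80;python3 -m handwheel '0 0 1 0 0 0 0.05;0 0 3 0 0 0 0.05;0 0 6 0 0 0 0.05;0 0 10 0 0 0 0.05;0 0 14 0 0 0 0.05;0 0 16 0 0 0 0.05;0 0 16 0 0 0 0.05;0 0 16 0 0 0 0.05'
```

```text
time_s: 31.35
position: [0.3814, 0.2819, 0.0229]
tool_rot: [[0.038, 0.999, -0.001], [0.999, -0.038, -0.001], [-0.001, -0.001, -1.0]]
ft_force: [0.6, -0.7, 1.4]
grip_width: 0.0428
gripper_force: 0.0
time_s: 31.85
position: [0.3817, 0.2828, 0.0247]
tool_rot: [[0.036, 0.999, 0.003], [0.999, -0.036, 0.001], [0.001, 0.003, -1.0]]
ft_force: [0.4, -2.9, 6.3]
grip_width: 0.0125
gripper_force: 78.6
time_s: 32.52
position: [0.3803, 0.2826, 0.1836]
tool_rot: [[0.036, 0.999, 0.001], [0.999, -0.036, 0.001], [0.001, 0.001, -1.0]]
ft_force: [-0.4, 0.5, -4.8]
grip_width: 0.0122
gripper_force: 78.9
```

```bash
python3 -m handwheel '13 -12.5 0 0 0 -4 0.05;13 -12.5 0 0 0 -4 0.05;13 -12.5 0 0 0 -4 0.05;13 -12.5 0 0 0 -4 0.05;13 -12.5 0 0 0 -4 0.05;13 -12.5 0 0 0 -4 0.05;13 -12.5 0 0 0 -4 0.05';python3 -m handwheel '13.1 -12.6 0 0 0 -2.9 0.05;13.1 -12.6 0 0 0 -2.9 0.05;13.1 -12.6 0 0 0 -2.9 0.05;13.1 -12.6 0 0 0 -2.9 0.05;13.1 -12.6 0 0 0 -2.9 0.05;13.1 -12.6 0 0 0 -2.9 0.05;13.1 -12.6 0 0 0 -2.9 0.05';python3 -m handwheel '0 0 -2 0 0 0 0.05;0 0 -4 0 0 0 0.05;0 0 -4.7 0 0 0 0.05;0 0 -4.7 0 0 0 0.05;0 0 -4.7 0 0 0 0.05'
python3 - <<'E'
from h import *
g=get_image("scene");O,A=(.6415,.0305),81.0
x0,y0=265,170;S=5
im=view(g,x0,y0,150,115,S)
p=status.observe();plate(g,im,p["position"][:2]-np.array([.0002,.0011]),A,.126,p["position"][2]-.0245+.015,x0,y0,S)
for px in(-.05,.05):
  for py in(-.014,.014): dr(g,im,T(O,A,[(px,py,.059),(px,py,.099)]),(255,0,255),x0,y0,S,False)
cv2.imwrite("pics/g11.png",im[:,:,::-1])
E
```

```text
time_s: 33.1
position: [0.5098, 0.1572, 0.1811]
tool_rot: [[0.107, 0.994, -0.004], [0.994, -0.107, 0.0], [-0.0, -0.004, -1.0]]
ft_force: [0.1, -0.2, -3.4]
grip_width: 0.0126
gripper_force: 79.3
time_s: 33.68
position: [0.6407, 0.0326, 0.1816]
tool_rot: [[0.155, 0.988, -0.003], [0.988, -0.155, 0.001], [0.0, -0.003, -1.0]]
ft_force: [-0.5, 0.3, -4.4]
grip_width: 0.0125
gripper_force: 80.0
time_s: 34.1
position: [0.6412, 0.0327, 0.1367]
tool_rot: [[0.154, 0.988, -0.0], [0.988, -0.154, 0.0], [0.0, -0.0, -1.0]]
ft_force: [-0.1, -0.2, -3.5]
grip_width: 0.0127
gripper_force: 79.8
```

View pics/g11.png

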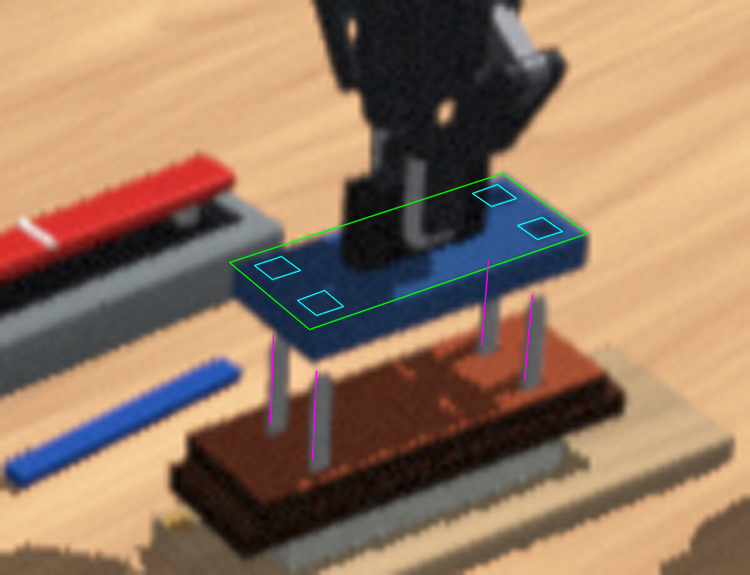

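Both layers are flat and the weight is level and lined up over the posts. I'll shift 1 mm and lower it.

```bash
python3 -m handwheel '0 -.1 -.5 0 0 0 0.05;0 -.1 -1 0 0 0 0.05;0 -.1 -1.4 0 0 0 0.05;0 -.1 -1.8 0 0 0 0.05;0 -.1 -2.2 0 0 0 0.05;0 -.1 -2.6 0 0 0 0.05;0 -.1 -2.6 0 0 0 0.05'; python3 -m handwheel '0 0 -.6 0 0 0 0.05;0 0 -1.2 0 0 0 0.05;0 0 -1.8 0 0 0 0.05;0 0 -2.2 0 0 0 0.05;0 0 -2.4 0 0 0 0.05;0 0 -2.4 0 0 0 0.05'
```

```text
time_s: 34.73
position: [0.6413, 0.0308, 0.1091]
tool_rot: [[0.156, 0.988, -0.001], [0.988, -0.156, 0.001], [0.0, -0.001, -1.0]]
ft_force: [-0.1, 1.2, -4.7]
grip_width: 0.0123
gripper_force: 79.9
time_s: 35.23
position: [0.6413, 0.0308, 0.0854]
tool_rot: [[0.156, 0.988, -0.001], [0.988, -0.156, 0.0], [0.0, -0.001, -1.0]]
ft_force: [1.1, 1.8, -5.4]
grip_width: 0.0128
gripper_force: 80.0
```

```bash
python3 -m handwheel '0 0 -.15 0 0 0 0.05;0 0 -.15 0 0 0 0.05;0 0 -.15 0 0 0 0.4;0 0 -.15 0 0 0 0.4;0 0 -.15 0 0 0 0.4;0 0 -.15 0 0 0 0.4'; python3 -m handwheel '0 0 4 0 0 0 0.4;0 0 8 0 0 0 0.4;0 0 12 0 0 0 0.4;-4 0 13 0 0 0 0.2;-8 -1 13 0 0 0 0;-12 -1.5 13 0 0 0 0;-16 -2 13 0 0 0 0;-19.3 -2.5 13 0 0 0 0' 30;python3 -m handwheel '0 0 0 0 0 0 0;0 0 0 0 0 0 0;0 0 0 0 0 0 0'
python3 - <<'E'
from h import *
g=get_image("scene")
a=view(g,220,170,195,115,4);cv2.imwrite("pics/g12.png",a[:,:,::-1])
f=240/np.tan(np.radians(g["vertical_fov"]/2))
print(pix(g,[[.4482,.0056,.054]]))
E
```

```text
time_s: 35.73
position: [0.6418, 0.0303, 0.0852]
tool_rot: [[0.156, 0.988, 0.001], [0.988, -0.156, -0.0], [-0.0, 0.001, -1.0]]
ft_force: [0.3, -0.1, -0.2]
grip_width: 0.0342
gripper_force: 0.0
time_s: 36.4
position: [0.4459, 0.0057, 0.215]
tool_rot: [[0.156, 0.988, 0.0], [0.988, -0.156, -0.0], [-0.0, 0.0, -1.0]]
ft_force: [-0.6, -0.7, 0.7]
grip_width: -0.0001
gripper_force: 0.0
time_s: 36.65
position: [0.4493, 0.0054, 0.2153]
tool_rot: [[0.156, 0.988, 0.002], [0.988, -0.156, -0.001], [-0.0, 0.002, -1.0]]
ft_force: [-0.3, -0.1, 0.1]
grip_width: 0.0
gripper_force: 0.0
[[270.83607905 216.24208631]]
```

View pics/g12.png

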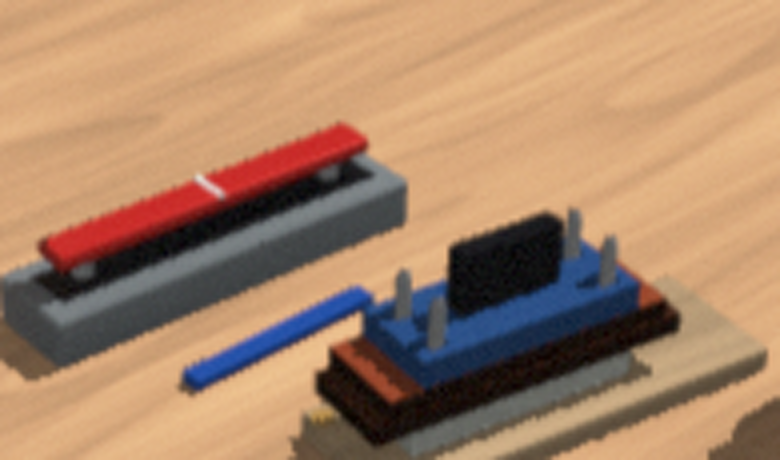

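The stack is down with all four posts through the weight. The bar's white line is at crop (209,186), as predicted. Now I'll press.

```bash
python3 -m handwheel '-.1 0 -4 0 0 0 0;-.1 0 -8 0 0 0 0;-.1 0 -12 0 0 0 0;-.1 0 -14.5 0 0 0 0;-.1 0 -15.3 0 0 0 0;-.1 0 -15.3 0 0 0 0';  python3 -m handwheel '0 0 -.4 0 0 0 0;0 0 -.8 0 0 0 0;0 0 -1.1 0 0 0 0;0 0 -1.4 0 0 0 0;0 0 -1.5 0 0 0 0;0 0 -1.5 0 0 0 0;0 0 -1.5 0 0 0 0'
```

```text
time_s: 37.2
position: [0.4477, 0.0058, 0.0601]
tool_rot: [[0.156, 0.988, -0.004], [0.988, -0.156, 0.001], [0.0, -0.004, -1.0]]
ft_force: [0.2, 0.3, -0.0]
grip_width: 0.0
gripper_force: 0.0
time_s: 37.78
position: [0.4486, 0.0054, 0.0473]
tool_rot: [[0.156, 0.988, 0.003], [0.988, -0.156, -0.001], [-0.0, 0.003, -1.0]]
ft_force: [3.8, 0.0, 4.1]
grip_width: 0.0001
gripper_force: 2.5
```

```bash
python3 -m handwheel '0 0 -.1 0 0 0 0;0 0 -.2 0 0 0 0;0 0 -.3 0 0 0 0;0 0 -.3 0 0 0 0;0 0 -.3 0 0 0 0'
python3 - <<'E'
from h import *
g=get_image("scene");cv2.imwrite("pics/g13.png",view(g,215,180,120,80,5)[:,:,::-1])
E
```

```text
time_s: 38.2
position: [0.4486, 0.0054, 0.0456]
tool_rot: [[0.156, 0.988, 0.004], [0.988, -0.156, -0.001], [-0.001, 0.004, -1.0]]
ft_force: [-0.5, 0.4, 24.4]
grip_width: 0.0002
gripper_force: 12.6
```

View pics/g13.png

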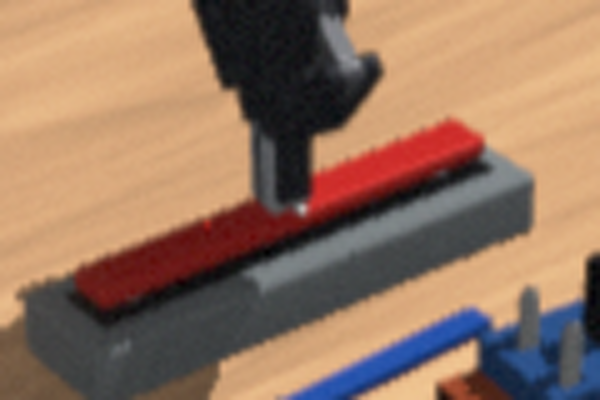

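The bar is fully down and level, and it is on its stop at 24 N. I'll release it, lift away, check and hand in.

```bash
python3 -m handwheel '0 0 .5 0 0 0 0;0 0 1 0 0 0 0;0 0 4 0 0 0 0;0 0 8 0 0 0 0;0 0 12 0 0 0 0;-8 -8 15 0 0 0 0;-8 -8 15 0 0 0 0;-8 -8 15 0 0 0 0';python3 -m handwheel '0 0 0 0 0 0 0;0 0 0 0 0 0 0;0 0 0 0 0 0 0;0 0 0 0 0 0 0;0 0 0 0 0 0 0;0 0 0 0 0 0 0'
python3 - <<'E'
from h import *
g=get_image("scene");cv2.imwrite("pics/g14.png",g["color"][:,:,::-1])
E
```

```text
time_s: 38.92
position: [0.3653, -0.0746, 0.1942]
tool_rot: [[0.154, 0.988, -0.002], [0.988, -0.154, 0.0], [-0.0, -0.002, -1.0]]
ft_force: [-0.2, -0.8, -0.2]
grip_width: -0.0001
gripper_force: 0.0
time_s: 39.42
position: [0.3678, -0.0737, 0.1933]
tool_rot: [[0.154, 0.988, -0.001], [0.988, -0.154, 0.001], [0.0, -0.001, -1.0]]
ft_force: [0.4, -0.3, -0.1]
grip_width: 0.0001
gripper_force: 0.0
```

View pics/g14.png

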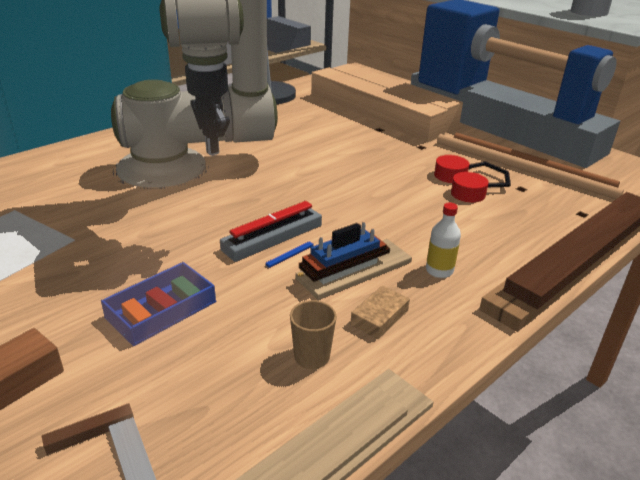

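The final picture shows the stack at (345,252), the offcuts in the tray at (160,300), the bar back up at (272,218), and everything else where it was.

```bash
python3 -c "
from rig import env
print(env.close_job())"
```

```text
the job is handed in; nothing more can be done
None
```

The job is handed in: the three offcuts are in the tray, both layers present (walnut, then reddish) and the weight are flat on the posts, and the timer bar was pressed level at its middle and came back up; no verdict was returned.

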